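# Put the stone-carving tools away on their shadow boards

## Task

Put the four carving tools lying on the bench away on the plywood shadow boards: the chisel, the rubbing stone, the large cup wheel and the small cup wheel each flat in the middle of the black silhouette of its own shape and size, the two long tools lined up with their silhouettes, either way round. Set each one down gently, do not drop it, and leave the pencil and the marble off-cut among the tools where they lie.

Things in the scene. Friction and masses are not known exactly. Their poses are not given: they have to be found in the camera images.
- chisel: Dark steel mason's chisel lying flat, 140 mm long (its x): a square shank, 16 mm wide and high, 102 mm long, then a brighter blade 20 mm wide and 8 mm thick at its +x end, 4 mm clear of the bench. Origin: mid-length, on the underside of the shank, near the centre of mass. About 0.2 kg. Starts within 0.4 rad of pointing away from the robot.
- rubbing_stone: Grey-green abrasive rubbing stone, a bar 100 mm long (its x), 36 mm wide (its y), 24 mm high. Origin: centre of the underside. About 0.22 kg. Starts with its length roughly away from the robot, within 0.4 rad.
- large_wheel: Large round steel cup wheel lying flat, 60 mm diameter with straight sides 20 mm high and a hub of 22 mm diameter on top (28 mm high in all). Origin: centre of the underside. About 0.25 kg.
- small_wheel: Small round steel cup wheel lying flat, 40 mm diameter with straight sides 20 mm high and a hub of 22 mm diameter on top (28 mm high in all). Origin: centre of the underside. About 0.12 kg.
- board_long: Fixed plywood board, 170 mm (its x) by 86 mm (its y), 12 mm thick; the four boards differ only in the flat black silhouette painted centred on top, here a long narrow bar, 152 mm (along x) by 28 mm, for the chisel. Its x lies within 0.2 rad of world y. Paint only, no step. Origin: centre of the underside (top 12 mm above).
- board_oblong: Fixed plywood board, 170 mm (its x) by 86 mm (its y), 12 mm thick; the four boards differ only in the flat black silhouette painted centred on top, here a broad oblong, 112 mm (along x) by 48 mm, for the rubbing stone. Its x lies within 0.2 rad of world y. Paint only, no step. Origin: centre of the underside (top 12 mm above).
- board_large_round: Fixed plywood board, 170 mm (its x) by 86 mm (its y), 12 mm thick; the four boards differ only in the flat black silhouette painted centred on top, here a large disc, 72 mm diameter, for the large wheel. Its x lies within 0.2 rad of world y. Paint only, no step. Origin: centre of the underside (top 12 mm above).
- board_small_round: Fixed plywood board, 170 mm (its x) by 86 mm (its y), 12 mm thick; the four boards differ only in the flat black silhouette painted centred on top, here a small disc, 52 mm diameter, for the small wheel. Its x lies within 0.2 rad of world y. Paint only, no step. Origin: centre of the underside (top 12 mm above).
- pencil: Flat green carpenter's pencil, 164 mm long, 13 mm wide, 8 mm high, lying among the tools with its length roughly away from the robot. Not to be moved. Origin: centre of its green part, underside.
- offcut: Small pale marble off-cut, 70 mm long, 26 mm wide, 18 mm high, lying among the tools with its length roughly away from the robot. Not to be moved. Origin: centre of its larger part, underside.
There are look-alikes about, which are no part of the job. Leave any blue or purple look-alike of the large_wheel alone.

How it is judged:
By the outcome, as a careful person would: the job done as asked, in the order asked, and still so for the second after the job is handed in, with the robot touching nothing.
It also fails if it takes over 96 s, if anything falls off the work surface, if the arm or the gripper's body presses on something with over 40 N, if the wrist force passes 120 N, or if a joint passes its speed limit or range.

## Robot

A 7-joint arm with a two-finger parallel gripper is mounted at the origin on the work surface. World frame = base frame: x ahead of the robot, y to its left, z up, the work surface at z = 0. Lengths are in m, angles in rad, forces in N, time in s.
With the tool pointing down it reaches from about 0.35 to 0.775 m from the base axis. Payload 3.1 kg.
Tool frame: the origin (TCP) lies at the very end of the fingers, on their centre line; the grasp point (between the pads) lies 19 mm behind it; z points along the fingers, y is the line along which they close (so a half turn about z gives the same grasp; the last joint's range is limited). The gripper opens to 85 mm and grips with 20 to 120 N. Pads are 22 mm wide; open, the fingers measure 114 mm over their backs; the gripper's body (76 mm by 85 mm) begins 54 mm behind the grasp point. The pads swing forward as they close: fully open they stand 13 mm farther back than shut.
Start: joints at [-1.312, 0.311, 0.014, 1.512, -0.004, 1.319, -0.027], TCP at [0.163, 0.525, 0.21] pointing down, gripper open.
Joint ranges: [-2.7, 2.7], [-0.3, 1.91], [-1.27, 1.3], [0.12, 2.57], [-1.44, 4.58], [0.2, 2.03], [-3.05, 3.05]. Speed limits (rad/s): [2.79, 2.79, 3.14, 3.14, 3.14, 3.14, 3.14].

## Interface

Orientations are given as a unit quaternion [x, y, z, w].
In Python, from plant import * gives the robot as it stands. Calls block until the motion is done:
- move_to(position, orientation): joint-space move of the TCP to a pose.
- servo_line(position, ori=None, rate=0.15, guard=None): straight line of the TCP; ori=None keeps the orientation; rate is the mean speed in m/s. With guard (N) it stops when the force on the tool has changed by that much, and returns True; else False.
- set_joints(angles): joint-space move.
- ungrasp() and gripper_close(effort=None): open the fingers fully, or close them until they stop; effort is the grip in N (None keeps the last).
- dwell(seconds).
- solve_ik(position, orientation): joint angles nearest the present ones, or None.
- state(): the state.
- read_camera(name): name is "scene" or "top" or "wrist"; returns the picture (480x640x3 uint8, red, green, blue); there is no depth.
- camera_model(name): a dict with "intrinsics" (3x3 intrinsics, pixels), "view" (4x4, takes a point from world to camera coordinates). Camera axes: x right, y down, z forward; pixel columns grow to the right and rows downward; lengths in m; the calibration is good to about 2 mm. The wrist camera is an equidistant fisheye: a pixel r from the principal point sees the ray r / f radians off the axis. A picture is of the moment at which its call begins: read the wrist's pose just before it. camera_model takes no time and is no camera call; for the wrist camera it gives the pose at the moment of the call.
A pose or a line that the arm cannot do raises Unreachable and nothing moves.
- close_job(): hands the job in; it is judged then, once.
The state is a dict: "t": time; "qpos": joint angles; "qd": joint speeds; "joint_efforts": joint torques, N m; "eef_pos": TCP position; "ee_rot": TCP orientation; "contact_force": force on the tool from outside, world axes, zero at the start; "torque": the same for the moment, N m; "width": opening from 0.0 (shut) to 1.0 (fully open); "gripper_force": force on a finger pad.
Only numpy, scipy, OpenCV 4.12 (cv2) and the standard library are available. Lean on these libraries where they do the work, as an engineer would, in place of code of your own. Each camera call takes 0.05 s, during which the arm holds its last target. There are 200 camera calls.

## Working session

There is one attempt and no reset: what is moved stays moved. The work goes in short steps, each a Python script; the robot and the scene stay as the last script left them, time stands still between calls to the robot, and variables do not carry over. Pictures are saved under pics/ and viewed, at most 14 in all, crops included, and the job is handed in when it is done.

```bash
mkdir -p pics; ls
python3 - <<'E'
from plant import *
import cv2
for n in ("top","scene"):
    cv2.imwrite(f"pics/{n}0.png",read_camera(n)[:,:,::-1]); m=camera_model(n); print(n,m["intrinsics"],m["view"])
s=state();print(s["t"],s["eef_pos"],s["ee_rot"])
E
```

```text
pics
top [[500.78239689   0.         312.53366223]
 [  0.         500.78239689 240.31408296]
 [  0.           0.           1.        ]] [[ 0.0194175  -0.9997971  -0.00535831 -0.00821044]
 [-0.98727636 -0.01832779 -0.15795407  0.47123125]
 [ 0.15782382  0.00835721 -0.98743192  1.07540814]
 [ 0.          0.          0.          1.        ]]
scene [[515.15273823   0.         314.10785255]
 [  0.         515.15273823 239.97403133]
 [  0.           0.           1.        ]] [[ 0.78172391  0.62318125  0.02351283 -0.35931802]
 [ 0.36287145 -0.42387854 -0.82985017 -0.14319813]
 [-0.50718048  0.65724586 -0.55749067  1.39447318]
 [ 0.          0.          0.          1.        ]]
0.1 [0.16274139 0.52464281 0.20862128] [ 1.49780703e-01  9.88718667e-01 -1.06065171e-03 -1.13357754e-04]
```

View pics/top0.png

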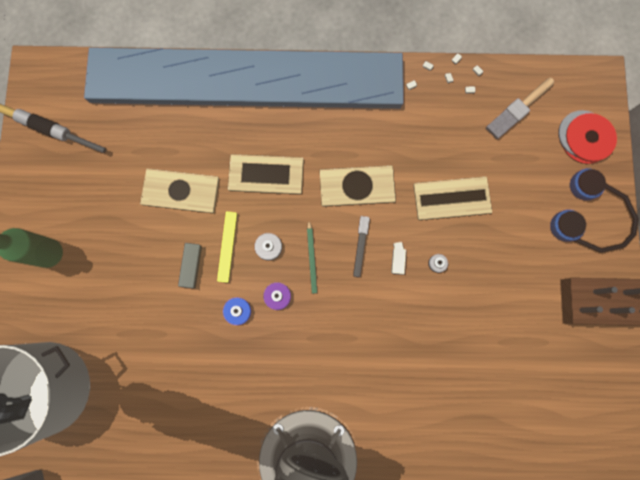

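View pics/scene0.png

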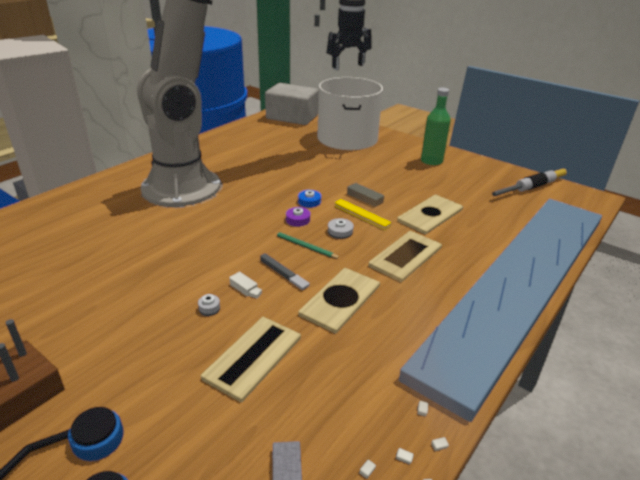

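Candidates in the top view:
- Large wheel: the grey one at (268,246). Blue (236,311) and purple (277,296) are look-alikes.
- Small wheel: grey at (439,263).
- Stone: grey-green bar at (190,265). The yellow bar at (227,246) is a look-alike.
- Chisel: (361,246). The pencil (312,257) and off-cut (399,258) stay put.
- Boards: small disc (180,191), oblong (266,174), large disc (357,185), long (453,198).

Next I'll segment them and check the choice in a close crop.

```bash
cat > vis.py <<'E'
import numpy as np, cv2
from scipy.optimize import least_squares
def circ(r,z): a=np.linspace(0,2*np.pi,40,endpoint=False); return np.c_[r*np.cos(a),r*np.sin(a),0*a+z]
def box(x0,x1,w,z0,z1): return np.array([[x,y,z] for x in(x0,x1) for y in(-w/2,w/2) for z in(z0,z1)])
MODEL=dict(chisel=[box(-.07,.032,.016,0,.016),box(.032,.07,.020,.004,.012)],stone=[box(-.05,.05,.036,0,.024)],
 large=[np.r_[circ(.03,0),circ(.03,.02)],np.r_[circ(.011,.02),circ(.011,.028)]],
 small=[np.r_[circ(.02,0),circ(.02,.02)],np.r_[circ(.011,.02),circ(.011,.028)]],
 b_long=[box(-.076,.076,.028,.012,.012)],b_oblong=[box(-.056,.056,.048,.012,.012)],
 b_large=[circ(.036,.012)],b_small=[circ(.026,.012)])
def project(P,cam,fish=False):
    K,V=cam["intrinsics"],cam["view"]; c=P@V[:3,:3].T+V[:3,3]
    if fish:
        r=np.hypot(c[:,0],c[:,1])+1e-12; th=np.arctan2(r,c[:,2]); u=c[:,:2]/r[:,None]*th[:,None]
    else: u=c[:,:2]/c[:,2:]
    return u*[K[0,0],K[1,1]]+K[:2,2]
def place(P,p): c,s=np.cos(p[2]),np.sin(p[2]); return np.c_[p[0]+c*P[:,0]-s*P[:,1],p[1]+s*P[:,0]+c*P[:,1],P[:,2]+(p[3] if len(p)>3 else 0)]
def mom(m): # from mask/moments
    c=np.array([m["m10"],m["m01"]])/m["m00"]; return c,np.array([m["mu20"],m["mu11"],m["mu02"]])/m["m00"],m["m00"]
def model_mom(name,p,cam,fish,shape):
    S=8; x0=None; polys=[project(place(P,p),cam,fish) for P in MODEL[name]]
    lo=np.floor(np.vstack(polys).min(0))-2; hi=np.vstack(polys).max(0)+2; wh=np.ceil((hi-lo)*S).astype(int)
    im=np.zeros((min(wh[1],6000),min(wh[0],6000)),np.uint8)
    for q in polys: cv2.fillConvexPoly(im,cv2.convexHull(np.round((q-lo)*S*16).astype(np.int32)),255,cv2.LINE_8,4)
    c,mu,a=mom(cv2.moments(im,True)); return c/S+lo+0.5/S-0.5*0,mu/S**2,a/S**2
def fit(mask,name,p0,cam,fish=False,z=0):
    c,mu,a=mom(cv2.moments(mask,True)); long_=name in("chisel","stone","b_long","b_oblong")
    ang=lambda m:0.5*np.arctan2(2*m[1],m[0]-m[2])
    p=np.array(list(p0)+[z],float)
    for _ in range(6):
        f=lambda q:model_mom(name,q,cam,fish,mask.shape)
        c0,mu0,a0=f(p); J=np.zeros((2,2))
        for i in range(2):
            d=np.zeros(4); d[i]=.02; J[:,i]=(f(p+d)[0]-f(p-d)[0])/.04
        if long_:
            d=np.array([0,0,.1,0]); w=lambda t:(t+np.pi/2)%np.pi-np.pi/2
            g=w(ang(f(p+d)[1])-ang(f(p-d)[1]))/.2; p[2]+=w(ang(mu)-ang(mu0))/g
        p[:2]+=np.linalg.solve(J,c-f(p)[0])
    return p[:3],a/f(p)[2]
def blob(m,seed):
    n,l,st,ce=cv2.connectedComponentsWithStats(m.astype(np.uint8),connectivity=4)
    i=1+np.argmin([np.hypot(*(ce[k]-seed))+(1e3 if st[k,4]<40 else 0) for k in range(1,n)]); return (l==i).astype(np.uint8)
E
cat > meas.py <<'E'
from vis import *
from plant import camera_model
def wood(im): # bench: saturated orange-brown
    hsv=cv2.cvtColor(im,cv2.COLOR_RGB2HSV); return hsv
SE=dict(chisel=(361,246),stone=(190,265),large=(268,246),small=(439,263),b_long=(453,198),b_oblong=(266,174),b_large=(357,185),b_small=(180,191))
def top(im,names=SE,seeds=SE):
    cam=camera_model("top"); hsv=wood(im); out={}
    for n in names:
        s=np.array(seeds[n]); 
        m=hsv[...,2]<105 if n[:2]=="b_" else hsv[...,1]<95
        roi=np.zeros(m.shape,bool); roi[s[1]-45:s[1]+45,s[0]-45:s[0]+45]=1
        b=blob(m&roi,s); b=cv2.morphologyEx(b,cv2.MORPH_CLOSE,np.ones((5,5))) if n in("large","small") else b
        K,V=cam["intrinsics"],cam["view"]
        r=V[:3,:3].T@np.linalg.solve(K,[*s,1]); C=-V[:3,:3].T@V[:3,3]; p=C-r*C[2]/r[2]
        th=np.pi/2 if n[:2]=="b_" else 0
        out[n]=fit(b,n,[p[0],p[1],th],cam),b
    return out
E
python3 - <<'E'
from meas import *
im=cv2.imread("pics/top0.png")[:,:,::-1].copy()
v=im.copy()
for n,((p,r),b) in top(im).items():
    print(n,p.round(4),"area ratio",round(r,2)); cs,_=cv2.findContours(b,cv2.RETR_EXTERNAL,cv2.CHAIN_APPROX_NONE)
    cv2.drawContours(v,cs,-1,(255,0,255),1)
cv2.imwrite("pics/seg.png",cv2.resize(v[140:330,130:500],(800,411),interpolation=cv2.INTER_NEAREST)[:,:,::-1])
E
```

```text
chisel [ 0.4686 -0.1088 -0.1329] area ratio 1.04
stone [ 0.4132  0.2781 -0.0929] area ratio 0.92
large [0.4602 0.1024 0.    ] area ratio 1.09
small [ 0.4295 -0.283   0.    ] area ratio 1.07
b_long [ 0.582  -0.32    1.6836] area ratio 0.81
b_oblong [0.6315 0.1144 1.5399] area ratio 0.86
b_large [ 0.6075 -0.0994  1.5708] area ratio 0.87
b_small [0.5881 0.3129 1.5708] area ratio 0.8
```

View pics/seg.png

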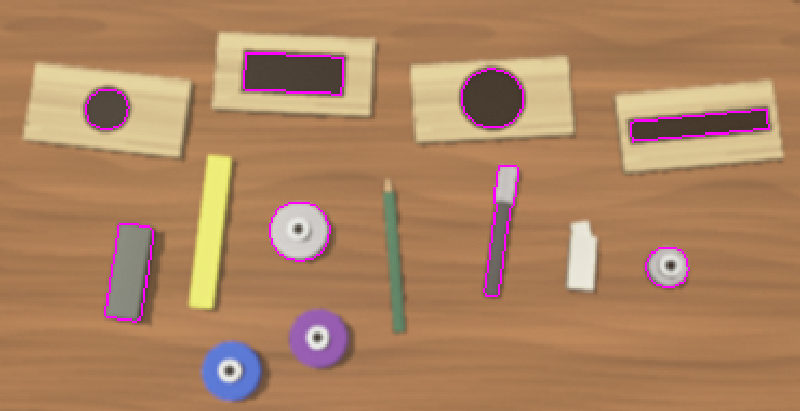

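The overlay outlines the four wanted tools and the four silhouettes. The grey wheels, grey-green bar and dark chisel are confirmed, and the blue, purple and yellow objects are left out. Areas and positions agree with the given sizes, and everything is in reach. Neighbours are more than 60 mm from each grasp along the closing axis. I'll start with the chisel.

```bash
cat > rob.py <<'E'
from plant import *
import numpy as np
from scipy.spatial.transform import Rotation as R
from meas import top
def quat(phi): y=np.array([np.cos(phi),np.sin(phi),0]); z=np.array([0,0,-1.]); return R.from_matrix(np.c_[np.cross(y,z),y,z]).as_quat()
def best(p,phi):
    q0=np.array(state()["qpos"]); c=[]
    for f in (phi,phi+np.pi):
        q=solve_ik(list(p),quat(f))
        if q is not None: c.append((np.abs(np.array(q)-q0).max(),f))
    return min(c)[1]
def pick(p,phi,z,effort):
    phi=best([p[0],p[1],.12],phi); o=quat(phi)
    move_to([p[0],p[1],.12],o); servo_line([p[0],p[1],z+.02],o,rate=.15)
    g=servo_line([p[0],p[1],z],o,rate=.05,guard=8); gripper_close(effort)
    s=state(); print("grasp guard",g,"z",s["eef_pos"].__getitem__(2),"w",s["width"],"F",s["gripper_force"],"t",s["t"])
    servo_line([p[0],p[1],.14],o,rate=.15); s=state(); print("lifted w",s["width"],"F",s["gripper_force"]); return phi
def put(p,phi,z):
    phi=best([p[0],p[1],.14],phi); o=quat(phi)
    move_to([p[0],p[1],.14],o); servo_line([p[0],p[1],z+.008],o,rate=.12)
    g=servo_line([p[0],p[1],z-.003],o,rate=.02,guard=2.5); s=state(); print("set down guard",g,s["eef_pos"],"expected z",z)
    ungrasp(); servo_line([p[0],p[1],.14],o,rate=.15); print("t",state()["t"])
E
cat > poses.py <<'E'
P=dict(chisel=(.4686,-.1088,-.1329),stone=(.4132,.2781,-.0929),large=(.4602,.1024,0),small=(.4295,-.283,0),
b_long=(.582,-.320,1.6836),b_oblong=(.6315,.1144,1.5399),b_large=(.6075,-.0994,1.5708),b_small=(.5881,.3129,1.5708))
E
python3 - <<'E'
from rob import *; from poses import P; import cv2
s=state(); servo_line([s["eef_pos"][0],s["eef_pos"][1],.27],rate=.2)
p=P["chisel"]; pick(p,p[2]+np.pi/2,.004,50)
cv2.imwrite("pics/w1.png",read_camera("wrist")[:,:,::-1]); print(state()["t"])
E
```

```text
grasp guard False z 0.003990685173543201 w 0.003368540241826741 F 0.0 t 5.2083
lifted w -0.0018889548853443469 F 0.0
6.3167
```

View pics/w1.png

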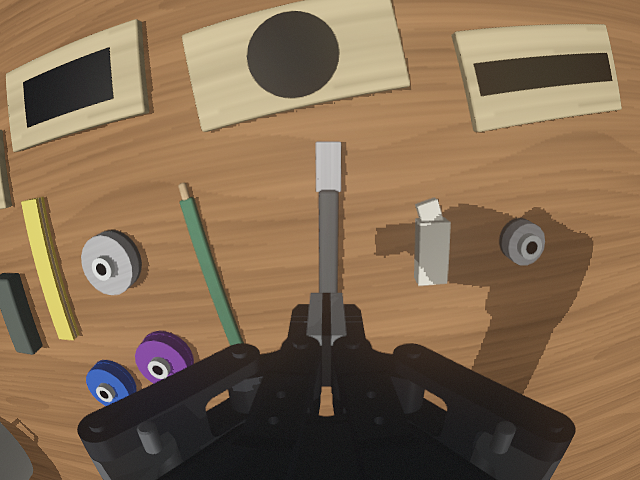

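The picture shows the chisel lying on the bench directly under the shut, empty fingers, with its blade tip at (328,142). The grasp missed. I'll check the chisel's pose again with the hand out of the way before going on.

Run:
```python
from rob import *; from poses import P; from vis import *
cam=camera_model("wrist"); s=state(); print(s["eef_pos"],s["ee_rot"],cam["intrinsics"][0,0],s["width"])
for n in("chisel","small","b_long","b_large","large"):
    print(n,project(place(np.vstack(MODEL[n]),P[n]),cam,True).mean(0).round(1))
print("tip,rear",project(place(np.array([[.07,0,.012],[.032,0,.012],[-.07,0,.016]]),P["chisel"]),cam,True).round(1))
ungrasp(); q=list(state()["qpos"]); q[0]+=.7; set_joints(q); print(state()["eef_pos"],state()["t"])
im=read_camera("top"); cv2.imwrite("pics/top1.png",im[:,:,::-1])
r=top(im,["chisel"]); print(r["chisel"][0])
cv2.imwrite("pics/c1.png",cv2.resize(im[130:330,120:520],(800,400),interpolation=cv2.INTER_CUBIC)[:,:,::-1])
```

```text
[ 0.46768804 -0.1085063   0.13898765] [ 9.97790307e-01 -6.64321910e-02 -1.12545883e-03 -2.64630929e-05] 371.64829954431775 -0.0026329246643602908
chisel [325.  199.3]
small [523.7 242.3]
b_long [540.8  71.8]
b_large [289.4  52.8]
large [104.1 263. ]
tip,rear [[325.  134.8]
 [325.  182.9]
 [325.  302. ]]
[ 0.28982474 -0.38398748  0.13980125] 8.35
(array([ 0.46891243, -0.10884671, -0.13333242]), 1.0329088387340815)
```

View pics/c1.png

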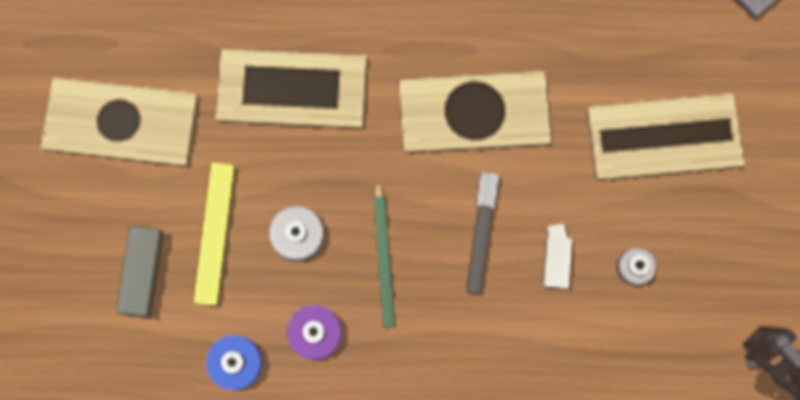

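The chisel hasn't moved: re-measured within 0.3 mm, still at (480,233) in the crop. So the fingers closed above it, without touching. I'll probe the bench here with shut fingers, guarded, to find where the fingertips really end.

Run:
```python
from rob import *; from vis import *; import cv2
gripper_close(30); s=state(); p=np.array(s["eef_pos"]); cam=camera_model("wrist"); im=read_camera("wrist")
print("TCP px",project(np.array([p,p+[0,0,.019]]),cam,True).round(1))
servo_line([p[0],p[1],.03],rate=.2)
g=servo_line([p[0],p[1],-.02],rate=.03,guard=3); s=state(); print(g,s["eef_pos"],s["contact_force"],s["t"])
cv2.imwrite("pics/w2.png",read_camera("wrist")[:,:,::-1])
servo_line([p[0],p[1],.10],rate=.2)
```

```text
TCP px [[323.8 290.3]
 [323.6 308.3]]
False [ 0.28839304 -0.38530933 -0.01984038] [-0.27734742 -0.76061986  0.29321804] 11.7333
```

View pics/w2.png

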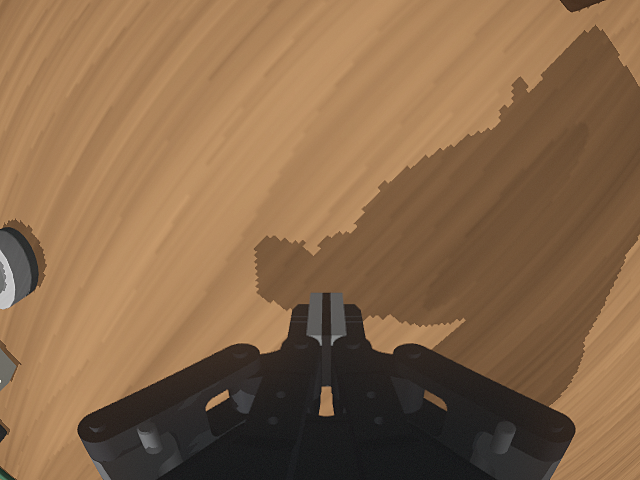

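There was no contact even at a reported z of -20 mm, so the reported height is biased. The shadow gap between the fingertips at (325,292) and the shadow at (258,270) agrees. I'll keep probing lower, guarded.

Run:
```python
from rob import *
p=np.array(state()["eef_pos"])
servo_line([p[0],p[1],-.015],rate=.2)
g=servo_line([p[0],p[1],-.07],rate=.03,guard=3); s=state(); print(g,s["eef_pos"],s["contact_force"],s["t"])
servo_line([p[0],p[1],s["eef_pos"][2]+.06],rate=.2)
```

```text
True [ 0.28838394 -0.38442246 -0.02156718] [-0.33422729  0.47025789  5.26780353] 13.8583
```

The bench is actually touched at a reported z of about -21.5 mm, so the arm's reported pose carries a bias. I'll fit the real hand pose from the earlier wrist picture (w1) against the top-camera positions, which shows any sideways error or tilt too.

```bash
cat > cal.py <<'E'
from rob import *; from poses import P; from vis import *
def cam_in_tool():
    s=state(); T=np.eye(4); T[:3,:3]=R.from_quat(s["ee_rot"]).as_matrix(); T[:3,3]=s["eef_pos"]
    c=camera_model("wrist"); return np.linalg.inv(c["view"]@T),c["intrinsics"],T   # tool<-cam
def toppt(u,z):
    c=camera_model("top"); K,V=c["intrinsics"],c["view"]; r=V[:3,:3].T@np.linalg.solve(K,[*u,1]); C=-V[:3,:3].T@V[:3,3]; return C+r*(z-C[2])/r[2]
def fitpose(T,X,K,W,U):
    def f(d):
        D=T.copy(); D[:3,:3]=R.from_rotvec(d[3:]).as_matrix()@T[:3,:3]; D[:3,3]+=d[:3]
        return (project(W,dict(intrinsics=K,view=np.linalg.inv(D@X)),True)-U).ravel()
    r=least_squares(f,np.zeros(6),x_scale=[.01]*3+[.05]*3,loss="soft_l1"); return r.x,f(r.x).reshape(-1,2),f(np.zeros(6)).reshape(-1,2)
E
python3 - <<'E'
from cal import *
X,K,_=cam_in_tool(); T=np.eye(4); T[:3,3]=[0.46768804,-0.1085063,0.13898765]
T[:3,:3]=R.from_quat([ 9.97790307e-01,-6.64321910e-02,-1.12545883e-03,-2.64630929e-05]).as_matrix()
im=cv2.imread("pics/w1.png")[:,:,::-1]; v=cv2.cvtColor(im.copy(),cv2.COLOR_RGB2HSV)[...,2]
W,U=[],[]
for n,s in dict(b_large=(293,54),b_long=(543,73),b_oblong=(67,86)).items():
    roi=np.zeros(v.shape,bool); h=78; roi[max(0,s[1]-h):s[1]+45,max(0,s[0]-h):s[0]+h]=1
    b=blob((v<80)&roi,s); m=mom(cv2.moments(b,True)); W.append([P[n][0],P[n][1],.012]); U.append(m[0]); print(n,m[0],m[2])
a=P["chisel"]
for d,z,u in((.07,.012,(328.5,142)),(.032,.014,(328,190))): W.append([a[0]+d*np.cos(a[2]),a[1]+d*np.sin(a[2]),z]); U.append(u)
for n,u in(("large",(101,268)),("small",(531.5,247.5))): W.append([*P[n][:2],.026]); U.append(u)
for t,u in(((236.2,311.3),(105,394)),((277,296),(158,369.5))): W.append(toppt(t,.026)); U.append(u)
d,r,r0=fitpose(T,X,K,np.array(W),np.array(U)); print(d.round(4)); print(np.c_[r,r0].round(1))
E
```

```text
b_large [292.5058309   54.00631681] 6174.0
b_long [541.35482283  71.97933071] 4064.0
b_oblong [68.34254529 87.36507199] 4306.0
[-0.0022  0.0015  0.0011  0.0064 -0.0276  0.0016]
[[ 0.3  1.2 -3.8 -1.2]
 [ 7.8  0.5  7.1 -1.8]
 [-0.6  1.6 -7.2  1.1]
 [-0.5 -5.  -3.8 -6.2]
 [-0.1 -5.  -3.3 -5.8]
 [ 1.  -1.2 -2.2 -0.7]
 [-0.8  0.2 -3.4 -1.2]
 [-0.9  0.4 -1.8 -0.7]
 [ 0.5  0.5 -1.1 -0.6]]
```

Run:
```python
from cal import *
X,K,_=cam_in_tool(); T=np.eye(4); T[:3,3]=[0.46768804,-0.1085063,0.13898765]
T[:3,:3]=R.from_quat([ 9.97790307e-01,-6.64321910e-02,-1.12545883e-03,-2.64630929e-05]).as_matrix()
names=["b_large","b_long","b_obl","tip","junc","large","small","blue","purple"]
U=np.array([(292.5,54),(541.35,72),(68.3,87.4),(328.5,142),(328,190),(101,268),(531.5,247.5),(105,394),(158,369.5)])
a=P["chisel"]; W=[[*P[n][:2],.012] for n in("b_large","b_long","b_oblong")]
W+=[[a[0]+d*np.cos(a[2]),a[1]+d*np.sin(a[2]),z] for d,z in((.07,.012),(.032,.014))]
W+=[[*P["large"][:2],.026],[*P["small"][:2],.026],toppt((236.2,311.3),.026),toppt((277,296),.026)]; W=np.array(W)
tp=project(W,camera_model("top"))
for h in(-.03,-.02,-.01,0,.01):
    Wh=np.array([toppt(u,w[2]+h) for u,w in zip(tp,W)])
    for keep in (range(9),[0,2,5,6,7,8]):
        keep=list(keep); d,r,r0=fitpose(T,X,K,Wh[keep],U[keep]); print(h,len(keep),"rms0",np.sqrt((r0**2).mean()).round(2),"rms",np.sqrt((r**2).mean()).round(2),d.round(4))
# where wrist sees each, at nominal pose
V=np.linalg.inv(T@X); C=(T@X)[:3,3]; print("cam",C)
for n,u,w in zip(names,U,W):
    q=(u-K[:2,2])/K[0,0]; th=np.hypot(*q); ray=(T@X)[:3,:3]@np.r_[q/th*np.sin(th),np.cos(th)]; print(n,(C+ray*(w[2]-C[2])/ray[2]).round(4),w.round(4))
```

```text
-0.03 9 rms0 10.69 rms 2.59 [ 0.0042 -0.0015 -0.0213  0.0066 -0.0283  0.0017]
-0.03 6 rms0 11.11 rms 0.74 [ 0.0037 -0.0018 -0.0224  0.0101 -0.0274  0.0017]
-0.02 9 rms0 7.67 rms 2.58 [ 0.0021 -0.0005 -0.0138  0.0065 -0.028   0.0017]
-0.02 6 rms0 7.59 rms 0.73 [ 0.0016 -0.0008 -0.0149  0.0101 -0.0272  0.0017]
-0.01 9 rms0 4.92 rms 2.58 [-0.      0.0005 -0.0064  0.0064 -0.0277  0.0017]
-0.01 6 rms0 4.22 rms 0.72 [-0.0006  0.0002 -0.0074  0.0101 -0.0269  0.0016]
0 9 rms0 3.67 rms 2.58 [-0.0022  0.0015  0.0011  0.0064 -0.0274  0.0017]
0 6 rms0 2.75 rms 0.71 [-0.0027  0.0012  0.0001  0.01   -0.0267  0.0016]
0.01 9 rms0 5.5 rms 2.58 [-0.0043  0.0025  0.0085  0.0063 -0.0271  0.0017]
0.01 6 rms0 5.56 rms 0.7 [-0.0048  0.0021  0.0075  0.01   -0.0264  0.0015]
cam [ 0.54324978 -0.11953048  0.30358791]
b_large [ 0.606  -0.1022  0.012 ] [ 0.6075 -0.0994  0.012 ]
b_long [ 0.58   -0.3119  0.012 ] [ 0.582 -0.32   0.012]
b_obl [0.6297 0.1054 0.012 ] [0.6315 0.1144 0.012 ]
tip [ 0.5328 -0.1204  0.012 ] [ 0.538  -0.1181  0.012 ]
junc [ 0.4954 -0.115   0.014 ] [ 0.5003 -0.113   0.014 ]
large [0.4593 0.1001 0.026 ] [0.4602 0.1024 0.026 ]
small [ 0.4279 -0.2867  0.026 ] [ 0.4295 -0.283   0.026 ]
blue [0.3111 0.1633 0.026 ] [0.3121 0.1655 0.026 ]
purple [0.3465 0.0759 0.026 ] [0.3472 0.0768 0.026 ]
```

By vision the bench and hand heights are right. The explanation is in the tip pixels: the pads' front edge shows at row 292, but would be near row 270 if the fingertips reached the TCP. So the real fingertips end about 21 mm behind the reported TCP, which agrees with the probe. I'll correct every height along the tool by that amount and retry the chisel.

```bash
cat > fix.py <<'E'
s=open("rob.py").read()
s=s.replace("def best","TIP=.0205\ndef best").replace("def pick(p,phi,z,effort):","def pick(p,phi,z,effort):\n    z-=TIP").replace("def put(p,phi,z):","def put(p,phi,z):\n    z-=TIP")
open("rob.py","w").write(s)
E
python3 fix.py
python3 - <<'E'
from rob import *; from poses import P; import cv2
ungrasp(); p=P["chisel"]; p=(p[0]-.002,p[1],p[2]); pick(p,p[2]+np.pi/2,.004,50)
cv2.imwrite("pics/w3.png",read_camera("wrist")[:,:,::-1]); print(state()["t"])
E
```

```text
grasp guard False z -0.016149519992709832 w 0.16727518697315336 F 51.219996213912964 t 18.4833
lifted w 0.17079208513712807 F 50.63743829727173
19.725
```

View pics/w3.png

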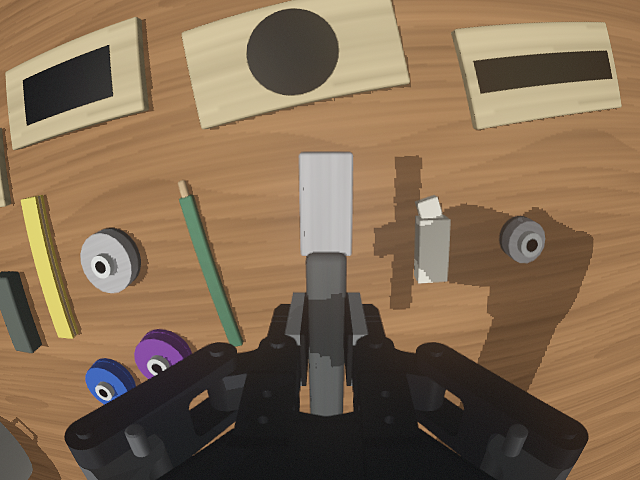

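The chisel is held between the pads, with its blade at (326,200) and a width reading of about 14.5 mm. Now I'll place it on the long board and check with the top camera once the hand is clear.

Run:
```python
from rob import *; from poses import P; import cv2
p=P["b_long"]; put(p,p[2]+np.pi/2,.004+.012)
q=P["stone"]; move_to([q[0],q[1],.12],quat(best([q[0],q[1],.12],q[2]+np.pi/2)))
im=read_camera("top"); cv2.imwrite("pics/top2.png",im[:,:,::-1]); print(state()["t"])
cv2.imwrite("pics/c2.png",cv2.resize(im[160:240,400:510],(770,560),interpolation=cv2.INTER_CUBIC)[:,:,::-1])
```

```text
set down guard True [ 0.58224163 -0.32007311 -0.00403602] expected z -0.0045000000000000005
t 24.2083
26.4833
```

View pics/c2.png

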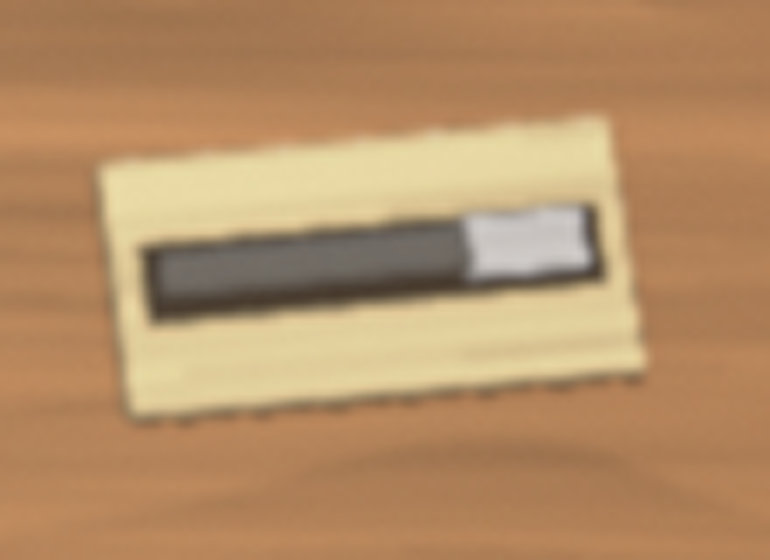

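The chisel lies in its silhouette with the same tilt. Along its length it spans columns 150–592 of the crop's 143–605, centred to about 1 mm. For the across direction I need to allow for parallax, so I'll overlay the ideal outline.

Run:
```python
from rob import *; from poses import P; from vis import *
im=cv2.imread("pics/top2.png"); cam=camera_model("top"); S=7
big=cv2.resize(im[160:240,400:510],(770,560),interpolation=cv2.INTER_CUBIC)
b=P["b_long"]; b=(b[0],b[1],b[2]+np.pi)
q=lambda X:((project(place(np.array(X),b),cam)-[400,160]+.5)*S).astype(np.int32)
f=lambda x0,x1,w,z:[[x0,-w/2,z],[x1,-w/2,z],[x1,w/2,z],[x0,w/2,z]]
cv2.polylines(big,[q(f(-.07,.032,.016,.028)),q(f(.032,.07,.020,.024))],True,(0,255,0),1)
cv2.polylines(big,[q(f(-.076,.076,.028,.012))],True,(255,0,255),1)
cv2.imwrite("pics/c3.png",big)
```

```text
(no output)
```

View pics/c3.png

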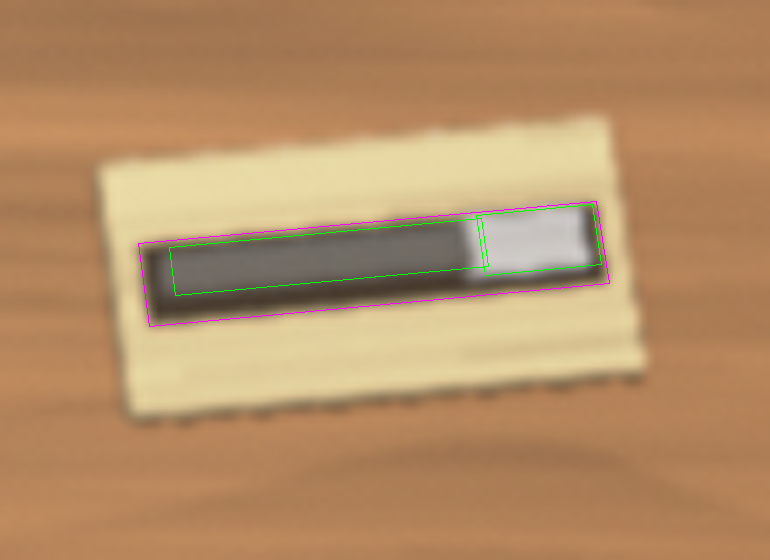

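The overlay shows it spot on across. Along the length it's about 4 mm too far left: the shank/blade joint is at column 468 against 483 ideal, and the tip at 590 against 600. I'll regrasp, shift it 4 mm, and then do the stone.

```bash
cat >> rob.py <<'E'
def nudge(p,phi,z,d,effort=50):   # regrasp at p (tip height z), shift by d, set down
    z-=TIP; phi=best([p[0],p[1],z+.06],phi); o=quat(phi); a=lambda dz,k=0:[p[0]+k*d[0],p[1]+k*d[1],z+dz]
    move_to(a(.06),o); servo_line(a(.001),o,rate=.12); gripper_close(effort); print("nudge w",state()["width"])
    servo_line(a(.007),o,rate=.05); servo_line(a(.007,1),o,rate=.03); print("guard",servo_line(a(-.003,1),o,rate=.02,guard=2.5))
    ungrasp(); servo_line(a(.10,1),o,rate=.15)
E
python3 - <<'E'
from rob import *; from poses import P; import cv2
b=P["b_long"]; nudge(b,b[2]+np.pi/2,.016,(.0005,-.004))
p=P["stone"]; pick(p,p[2]+np.pi/2,.003,60)
b=P["b_oblong"]; put(b,b[2]+np.pi/2,.015)
q=P["large"]; move_to([q[0],q[1],.12],quat(best([q[0],q[1],.12],np.pi/2)))
im=read_camera("top"); cv2.imwrite("pics/top3.png",im[:,:,::-1]); print(state()["t"])
E
cat > ov.py <<'E'
import sys; from rob import *; from poses import P; from vis import *
def ov(src,dst,items):
    im=cv2.imread(src); cam=camera_model("top"); S=6; out=[]
    for n,bn,flip in items:
        c=project(np.array([[*P[bn][:2],.012]]),cam)[0].astype(int); x0,y0=c[0]-45,c[1]-26
        big=cv2.resize(im[y0:y0+52,x0:x0+90],None,fx=S,fy=S,interpolation=cv2.INTER_CUBIC); b=(P[bn][0],P[bn][1],P[bn][2]+flip*np.pi)
        q=lambda X:((project(place(np.array(X),b),cam)-[x0,y0]+.5)*S).astype(np.int32)
        f=lambda x0,x1,w,z:[[x0,-w/2,z],[x1,-w/2,z],[x1,w/2,z],[x0,w/2,z]]
        pl=dict(chisel=[f(-.07,.032,.016,.028),f(.032,.07,.020,.024)],stone=[f(-.05,.05,.036,.036)],large=[circ(.03,.032),circ(.011,.04)],small=[circ(.02,.032),circ(.011,.04)])[n]
        for X in pl: cv2.polylines(big,[q(X)],True,(0,255,0),1)
        cv2.polylines(big,[cv2.convexHull(q(MODEL[bn][0]))],True,(255,0,255),1); out.append(big)
    if len(out)>2: im=np.vstack([np.hstack(out[:2]),np.hstack(out[2:])]); im=cv2.resize(im,(800,int(im.shape[0]*800/im.shape[1])))
    else: im=cv2.resize(np.vstack(out),(520,600))
    cv2.imwrite(dst,im)
E
python3 -c "
from ov import ov
ov('pics/top3.png','pics/c4.png',[('chisel','b_long',1),('stone','b_oblong',0)])"
```

```text
nudge w 0.1714193631927389
guard True
grasp guard False z -0.01702989391690802 w 0.4057868131293913 F 61.871445178985596 t 36.65
lifted w 0.40596023015532645 F 61.18142008781433
set down guard True [ 0.63183353  0.11453466 -0.00493408] expected z -0.005500000000000001
t 42.3167
43.5917
```

View pics/c4.png

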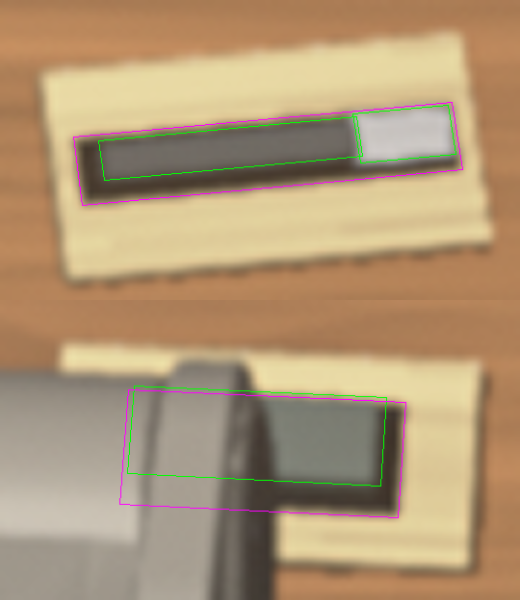

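The chisel now matches its ideal outline within about 1 mm. The stone's visible end at (375,440) suggests about 2–3 mm of offset, which I'll check when the arm is clear. Next, both wheels.

```bash
python3 - <<'E'
from rob import *; from poses import P; import cv2
p=P["large"]; pick(p,np.pi/2,.001,60); b=P["b_large"]; put(b,np.pi/2,.013)
p=P["small"]; pick(p,np.pi/2,.002,50); b=P["b_small"]; put(b,np.pi/2,.014)
q=list(state()["qpos"]); move_to([.42,.0,.16],quat(best([.42,.0,.16],np.pi/2))); servo_line([.36,.0,.16],rate=.25)
im=read_camera("top"); cv2.imwrite("pics/top4.png",im[:,:,::-1]); print(state()["t"])
E
python3 -c "
from ov import ov
ov('pics/top4.png','pics/c5.png',[('chisel','b_long',1),('stone','b_oblong',0),('large','b_large',0),('small','b_small',0)])"
```

```text
grasp guard False z -0.01854599458242076 w 0.6781358984978193 F 63.24965000152588 t 48.0583
lifted w 0.6723408340207933 F 64.32188272476196
set down guard True [ 0.60790882 -0.09948218 -0.00644748] expected z -0.0075000000000000015
t 53.5167
grasp guard False z -0.017915338185060393 w 0.44314580821276606 F 50.34252002835274 t 56.5167
lifted w 0.44918019193745073 F 50.24064101278782
set down guard True [ 0.58838904  0.31305598 -0.00584634] expected z -0.006500000000000001
t 63.325
65.1
```

View pics/c5.png

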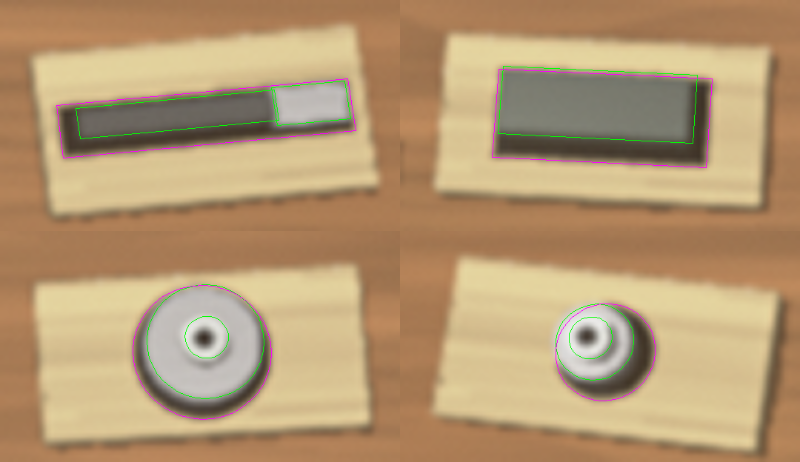

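View pics/top4.png

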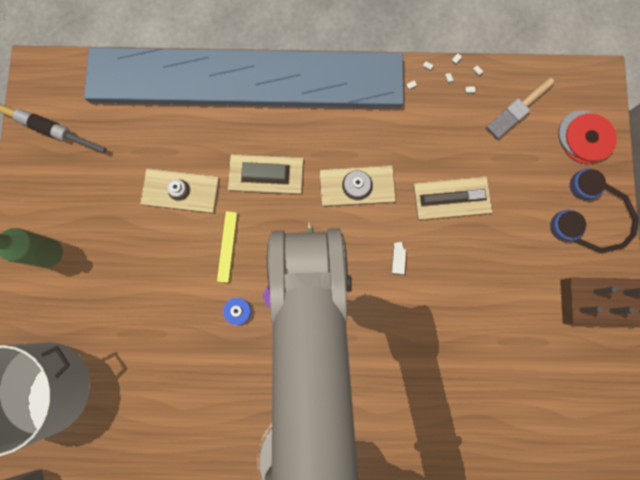

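All four tools sit on their ideal outlines to within about 2 mm, flat and lined up. In the full view the off-cut (399,258), yellow bar and blue wheel are where they were; the arm partly hides the pencil and the purple wheel, but it never went near them. The hand is clear, so I'm handing in.

```bash
python3 -c "
from plant import *
print(close_job(), state()['t'])"
```

```text
the job is handed in; nothing more can be done
the job is handed in; nothing more can be done
```

The chisel, rubbing stone, large wheel and small wheel each lie flat and within about 2 mm of the middle of their own silhouettes, and the job was handed in about 65 s into the 96 s allowed.

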